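Move a fragile ceramic sensor module from its cradle into the test nest

TASK

Lift the white ceramic sensor module out of its blue shipping cradle and load it into the grey test nest, flat on the nest's sprung plate, with its brass strip at the same end as the nest's brass strip. The cradle and the nest leave room for fingers on different sides, so set it down upright on the black sprung parking plate, let go, and take it again by the other pair of sides. The ceramic is brittle: grip it lightly, never bump, press or drop it, keep it level, and leave everything else on the bench alone.

Things in the scene. Friction and masses are not known exactly. Their poses are not given: they have to be found in the camera images.
- module: white ceramic block 68 (x) x 56 (y) x 40 (z) mm, about 0.25 kg, dark glass window and brass strip on top (strip along y near its +x end). Origin at the centre of its underside, z up. Brittle: cracks if the finger forces on it add up to over 110 N (55 N a finger; 20 to 30 is plenty) or if it meets anything else with over 25 N; must not tilt over 0.35 rad
- brass_end (a point): point on the module's top at the middle of its brass strip, 26 mm from the module's centre along its +x, 40 mm above its underside
- cradle: fixed blue cradle, base 116 (x) x 92 (y) x 8 mm; origin under its centre. The module stands on its black sprung plate (top z = 24 mm), axes along the cradle's, between walls at +x and -x (12 mm thick, 56 wide, gap 74 mm, tops at z = 70 mm, above the module's top at 64). At +y and -y only lips (tops at z = 29 mm): fingers reach the module's 56 mm width there
- park: fixed parking stand, aluminium base 150 x 150 x 6 mm; origin under its centre. Over it a black square plate 130 x 130 mm on springs, top at z = 24 mm; it carries the module without sinking; pressed further, it sinks about 0.7 mm a newton, 8 mm at most
- nest: fixed grey test nest, base 130 (x) x 116 (y) x 14 mm; origin under its centre. Fences at +y and -y (12 mm thick, 56 long in x, gap 62 mm, tops at z = 70 mm, above the seated module's top at 68); open at +x and -x for fingers at the module's 68 mm length. A brass strip on the base marks its +x end, where the module's brass strip belongs
- nest_seat (a point): centre of the top of the nest's black sprung plate, unloaded (28 mm above the nest's underside), axes as the nest's. The plate (86 x 56 mm) gives as the parking plate does, 8 mm at most, and has lips 5 mm high across its +x and -x ends, 76 mm apart
- parts_box: clear compartment box, 121 x 170 x 34 mm, bystander; origin under its centre
- alcohol_dropper: white bottle with blue cap, 40 mm wide, 105 mm high, bystander; origin under its centre
- wipe_stack: stack of white wipes, 106 x 122 x 45 mm, bystander; origin under its centre
Things that resemble listed ones, but are neither listed nor needed, are in the scene too. Several things have the shape of the module; the one meant has the colours described above.

How it is judged (in metres and radians):
On the way:
1. the module stands on the parking plate, let go and at rest (x of module in the frame of park between -0.06 and 0.06 m and y of module in the frame of park between -0.06 and 0.06 m and z of module in the frame of park between 0.014 and 0.026 m and angle between module's own z axis and vertical below 0.1 rad and linear speed of module below 0.02 m/s and contact force between the fingers and module below 0.1 N), for 0.2 s.
At the end, for the whole second after the job is handed in: The module rests flat on the nest's sprung plate (tilt under 0.06 rad, underside no more than 2 mm above the unloaded plate), between the fences, within 8 mm of the plate's centre and 0.15 rad of the nest's axes, its brass strip at the nest's brass-strip end, released and at rest (horizontal distance between module and nest_seat below 0.008 m and z of module in the frame of nest_seat between -0.008 and 0.002 m and x of brass_end in the frame of nest_seat above 0.015 m and angle between the x axis of module and the x axis of nest, either way round below 0.15 rad and angle between module's own z axis and vertical below 0.06 rad and linear speed of module below 0.02 m/s and contact force between the fingers and module below 0.1 N); the robot touches nothing.
It fails at once if the module is squeezed with finger forces adding up to more than 110 N (contact force between the fingers and module above 110 N).
It fails at once if the module meets the cradle, parking stand or nest with more than 25 N (contact force between module and cradle above 25 N or contact force between module and park above 25 N or contact force between module and nest above 25 N).
It fails at once if the module is dropped (out of the fingers' grip and faster than 0.35 m/s, a fall of about 6 mm) (contact force between the fingers and module below 0.1 N and linear speed of module above 0.35 m/s).
It fails at once if the module tilts more than 0.35 rad (angle between module's own z axis and vertical above 0.35 rad).
It fails at once if a bystander is moved more than 20 mm (distance of any of parts_box, alcohol_dropper, wipe_stack from where it was at the start of the episode above 0.02 m).
It also fails if it takes over 58 s, if anything falls off the work surface, if the arm or the gripper's body presses on something with over 40 N, if the wrist force passes 120 N, or if a joint passes its speed limit or range.

ROBOT

A 6-joint arm with a two-finger parallel gripper is mounted at the origin on a cart in front of the work surface, level with it; the furniture and walls round the work are solid. World frame = base frame: x ahead of the robot, y to its left, z up, the work surface at z = 0. Lengths are in m, angles in degrees, forces in N, time in s.
With the tool pointing down it reaches from about 0.375 to 0.9 m from the base axis. Payload 3.1 kg.
Tool frame: the origin (TCP) lies between the finger pads; the fingertips stand 11 mm ahead of it and the grasp point (between the pads) lies 8 mm behind it; z points along the fingers, y is the line along which they close (so a half turn about z gives the same grasp; the last joint's range is limited). The gripper opens to 87 mm and grips with 3 to 60 N. Pads are 19 mm wide; open, the fingers measure 117 mm over their backs; the gripper's body (75 mm by 190 mm) begins 51 mm behind the grasp point.
Start: joints at [-86.202, 30.224, 82.088, -0, 67.689, -10.227], TCP at [0.152, -0.606, 0.234] pointing down, gripper open.
Joint ranges: [-176.69, 176.69], [-43.24, 126.21], [12.49, 139.97], [-82, 262], [0, 151.66], [-163.58, 163.58]. Speed limits (degrees/s): [159.86, 159.86, 180, 180, 180, 180].

INTERFACE

Orientations are given as a 3x3 rotation matrix whose columns are the frame's x, y, z axes.
In Python, from rig import bot, viewer, workorder, models gives the robot as it stands.
- The arm moves only by the shell command python3 -m jog 'ROWS'. ROWS is JSON, a list of rows, each a list of 7 numbers: the opening, from 0 (shut) to 1 (fully open), then the shift along the tool's x, y, z in m, then the turn, a rotation vector about the tool's x, y, z in degrees. In form: [[claw, x, y, z, ax, ay, az], ...]. A call has 1 to 20 rows; each row is the pose to reach, as a shift and turn from the pose commanded when the call began, along the tool's axes at that moment; what a row does not reach only later rows make up. A row lasts 1/8 s, in which the tool goes at most 62.5 mm and 10.7 degrees, less where a joint would pass 70% of its speed; a pose out of reach is approached as far as the arm can. A call with a gripper value outside its range is refused whole. The fingers move at their own pace and stop on an object; the grip force is fixed at half the most. Time passes only in rows, so rows that repeat a pose let the fingers close. It gives the time, the measured TCP pose, the force, the opening and the grip force at its end, in the units of the state.
- bot.read_state(): the state, without advancing time (a new reading comes with each control period).
- viewer.capture(name): name is "scene" or "top" or "wrist"; returns (picture, depth): 384x512x3 uint8, blue, green, red; 384x512 float32, m along the optical axis (not along the pixel's ray), 0 where there is no reading.
- viewer.camera_info(name): a dict with "fx", "fy", "cx", "cy" (pixels), "dist_coeffs" ([k1, k2, p1, p2, k3] as OpenCV has them; the pictures are not rectified), "world_to_cam" (4x4, takes a point from world to camera coordinates). Camera axes: x right, y down, z forward; pixel columns grow to the right and rows downward; lengths in m; the calibration is good to about 2 mm. A picture is of the moment at which its call begins: read the wrist's pose just before it. camera_info takes no time and is no camera call; for the wrist camera it gives the pose at the moment of the call.
- workorder.hand_in(): hands the job in; it is judged then, once.
Trained networks look in the newest picture that a camera, given by its name, has taken for a name from the list of things; names that differ only in an ending like _2 or _b are one class to them, and where a whole thing is asked for, a point or a joint stands for the part that bears it (a point fixed in the world has none). Each returns a list of dicts, best first, with "p" (0 to 1); they miss things now and then, are a little off and sometimes report something else, mostly with a low value. They report only what shows in the picture. A call takes as long as a camera call. They do not tell look-alikes from the thing itself.
- models.outline_of(camera, thing): "mask" (384x512 bool, what is visible of it).
- models.tip_of(camera, thing): "xyz" ([x, y, z] in m, in world coordinates, good to about 4 mm: a listed point, or the origin of a listed thing).
The state is a dict: "time_s": time; "joint_positions": joint angles; "qvel": joint speeds; "tau": joint torques, N m; "position": TCP position; "tcp_rot": TCP orientation; "force": force on the tool from outside, world axes, zero at the start; "moment": the same for the moment, N m; "opening": opening from 0.0 (shut) to 1.0 (fully open); "grasp_force": force on a finger pad.
Only numpy, scipy, OpenCV 4.12 (cv2) and the standard library are available. Lean on these libraries where they do the work, as an engineer would, in place of code of your own. Each camera call takes 0.05 s, during which the arm holds its last target. There are 200 camera calls.

## Working session

There is one attempt and no reset: what is moved stays moved. The work goes in short steps, Python scripts to look and compute and a shell command to move; the robot and the scene stay as the last step left them, time stands still between calls to the robot, and variables do not carry over. Pictures are saved under pics/ and viewed, at most 10 in all, crops included, and the job is handed in when it is done.

```bash
mkdir -p pics; ls; python3 - <<'E'
from rig import bot, viewer, workorder, models
import cv2, numpy as np
s=bot.read_state(); print(s)
ims=[]
for c in ("scene","top"):
    p,d=viewer.capture(c); ims.append(p); np.savez(f"/tmp/{c}.npz",p=p,d=d); i=viewer.camera_info(c); print(c,i)
    for t in ("module","brass_end","cradle","park","nest","nest_seat","parts_box","alcohol_dropper","wipe_stack"):
        print(c,t,[(round(r["p"],2),np.round(r["xyz"],3).tolist()) for r in models.tip_of(c,t)][:4])
cv2.imwrite("pics/top.png",cv2.resize(ims[1],(800,600)));cv2.imwrite("pics/scene.png",cv2.resize(ims[0],(800,600)))
E
```

```text
pics
{'time_s': 0.0, 'joint_positions': array([-8.61996507e+01,  3.02781610e+01,  8.21559516e+01,  1.09853093e-04,
        6.76876758e+01, -1.02260222e+01]), 'qvel': array([ 0.02813973, -0.01054258, -0.00298255,  0.09674169,  0.03150193,
       -0.01820207]), 'tau': array([ 2.37195854e-03, -4.40039170e+01, -1.76592010e+01,  6.33570878e-02,
        5.81863336e-02, -1.62264178e-04]), 'position': array([ 0.15147592, -0.60564758,  0.23258264]), 'tcp_rot': array([[ 9.70184477e-01,  2.42367614e-01, -1.39115222e-04],
       [ 2.42367357e-01, -9.70182233e-01,  2.12104853e-03],
       [ 3.79106356e-04, -2.09152535e-03, -9.99997741e-01]]), 'force': array([-0.87331378, -0.59928205, -0.12698278]), 'moment': array([ 0.02810076,  0.0098217 , -0.03185073]), 'grasp_force': 0.0, 'opening': 1.0013765407163961}
scene {'fx': 401.69394369772283, 'fy': 401.69394369772283, 'cx': 251.1988434103885, 'cy': 182.10426585480437, 'dist_coeffs': array([-0.07222953,  0.        ,  0.        ,  0.        ,  0.        ]), 'world_to_cam': array([[-0.85989517, -0.51046869,  0.00141983,  0.61554722],
       [-0.30965227,
[... 1273 characters left out ...]
  ,  1.        ]])}
top module [(0.91, [0.662, 0.104, 0.001]), (0.82, [0.693, 0.454, 0.002]), (0.8, [0.506, 0.052, 0.024]), (0.59, [0.83, 0.004, 0.002])]
top brass_end [(0.9, [0.689, 0.428, 0.04]), (0.77, [0.53, 0.061, 0.063]), (0.58, [0.839, 0.026, 0.038]), (0.57, [0.668, 0.078, 0.042])]
top cradle [(0.76, [0.503, 0.05, 0.0])]
top park [(0.63, [0.501, -0.17, -0.004])]
top nest [(0.75, [0.508, 0.223, 0.002])]
top nest_seat [(0.76, [0.502, 0.223, 0.03]), (0.48, [0.739, -0.185, 0.003]), (0.27, [0.504, 0.223, 0.004])]
top parts_box [(0.58, [0.742, -0.184, 0.001])]
top alcohol_dropper [(0.81, [0.707, -0.021, -0.003])]
top wipe_stack [(0.58, [0.757, 0.237, 0.002]), (0.31, [0.74, -0.182, -0.001])]
```

View pics/top.png

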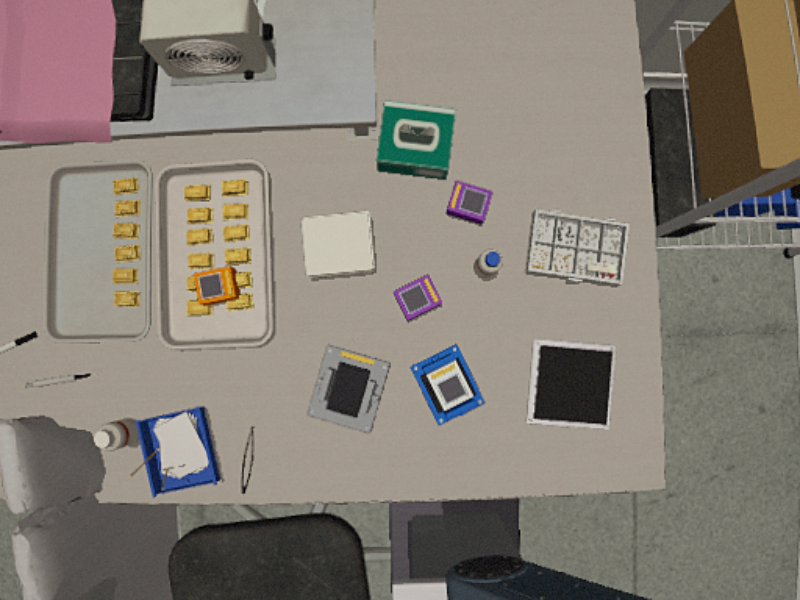

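View pics/scene.png

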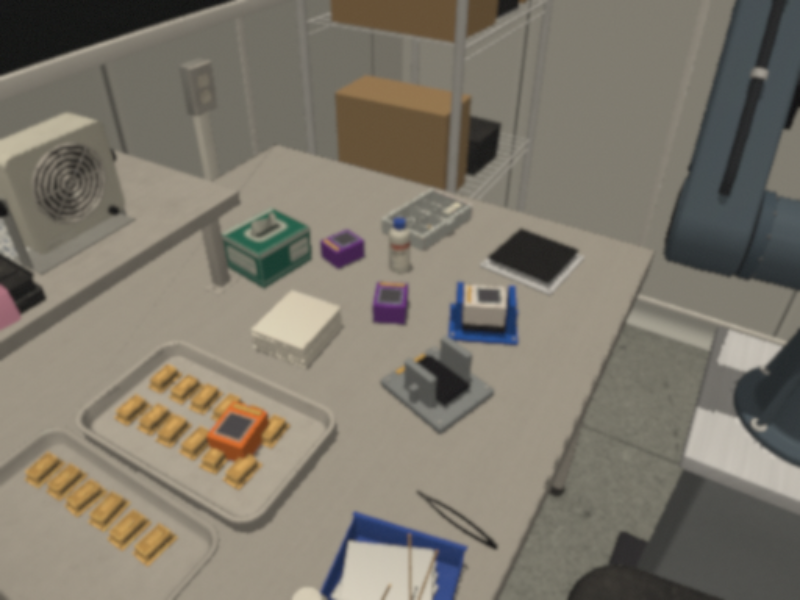

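The top view shows the white module in the blue cradle at (448,385), with its brass strip toward the top of the picture. The nest is at (350,388) with its strip at the top edge, and the black park plate is at (572,385). The purple and orange blocks are look-alikes. Next I measure poses.

```bash
cat > h.py <<'E'
from rig import bot, viewer, models
import cv2, numpy as np
from scipy.spatial.transform import Rotation as R
def cloud(c,p,d,info):
    K=np.array([[info["fx"],0,info["cx"]],[0,info["fy"],info["cy"]],[0,0,1]])
    v,u=np.mgrid[0:384,0:512]
    n=cv2.undistortPoints(np.stack([u,v],-1).reshape(-1,1,2).astype(np.float32),K,info["dist_coeffs"]).reshape(384,512,2)
    X=np.dstack([n*d[...,None],d])
    T=np.linalg.inv(info["world_to_cam"])
    W=X@T[:3,:3].T+T[:3,3]; W[d<=0]=np.nan
    return W
def grab(c):
    i=viewer.camera_info(c); p,d=viewer.capture(c); return p,d,cloud(c,p,d,i)
def rect(W,m):
    q=W[m]; q=q[~np.isnan(q).any(1)]
    (cx,cy),(w,h),a=cv2.minAreaRect((q[:,:2]*1000).astype(np.float32))
    return dict(c=(round(cx,1),round(cy,1)),wh=(round(w,1),round(h,1)),a=round(a,1),z=round(float(np.median(q[:,2]))*1000,1),n=len(q))
def near(W,x,y,r): return np.hypot(W[...,0]-x,W[...,1]-y)<r
def big(m):
    n,l,s,_=cv2.connectedComponentsWithStats(m.astype(np.uint8)); return l==1+np.argmax(s[1:,4])
def go(target_xyz,yaw_y):
    """shift/turn in tool axes to TCP xyz, tool down with closing axis y at yaw_y deg (mod 180)"""
    s=bot.read_state(); M=s["tcp_rot"]; best=None
    for k in (0,180):
        a=np.radians(yaw_y+k); y=np.array([np.cos(a),np.sin(a),0]); z=np.array([0,0,-1.]); x=np.cross(y,z)
        rv=R.from_matrix(M.T@np.c_[x,y,z]).as_rotvec(degrees=True)
        print("shift",np.round(M.T@(np.array(target_xyz)-s["position"]),4),"turn",np.round(rv,2),"j6",round(s["joint_positions"][5],1))
E
python3 - <<'E'
from h import *
f=np.load("/tmp/top.npz");p,d=f["p"],f["d"];W=cloud("top",p,d,viewer.camera_info("top"))
hsv=cv2.cvtColor(p,cv2.COLOR_BGR2HSV); H,S,V=[hsv[...,k].astype(int) for k in range(3)]
blue=big((H>95)&(H<125)&(S>100)&near(W,.505,.052,.09)); print("cradle",rect(W,blue&(W[...,2]<.02)))
mod=near(W,.505,.052,.06)&(W[...,2]>.055)&~((H>95)&(H<125)&(S>100)); print("module",rect(W,big(mod)))
br=lambda x,y,z0,z1:near(W,x,y,.08)&(H>15)&(H<32)&(S>90)&(W[...,2]>z0)&(W[...,2]<z1)
print("brass m",rect(W,br(.505,.052,.05,.08)))
print("brass n",rect(W,br(.503,.225,.005,.03)))
nb=near(W,.503,.225,.1)&(W[...,2]>.008); print("nest",rect(W,big(nb)))
print("fences",[rect(W,q) for q in [near(W,.503,.225,.1)&(W[...,2]>.062)]])
pk=near(W,.498,-.168,.12)&(W[...,2]>.015); print("park",rect(W,big(pk)))
go([.505,.052,.234],0)
E
```

```text
cradle {'c': (506.2, 53.2), 'wh': (114.6, 91.9), 'a': 23.9, 'z': 7.3, 'n': 381}
module {'c': (508.3, 53.6), 'wh': (70.8, 55.4), 'a': 24.9, 'z': 63.7, 'n': 564}
brass m {'c': (531.9, 64.1), 'wh': (7.2, 42.1), 'a': 24.4, 'z': 63.8, 'n': 41}
brass n {'c': (557.9, 210.8), 'wh': (59.6, 7.9), 'a': 71.6, 'z': 15.2, 'n': 65}
nest {'c': (504.1, 228.5), 'wh': (117.3, 129.4), 'a': 72.0, 'z': 17.4, 'n': 1966}
fences [{'c': (503.2, 228.1), 'wh': (86.2, 56.1), 'a': 72.7, 'z': 68.8, 'n': 202}]
park {'c': (499.4, -166.2), 'wh': (130.3, 132.5), 'a': 83.3, 'z': 22.8, 'n': 2205}
shift [ 5.025e-01 -5.530e-01 -5.000e-04] turn [  0.     0.   -75.97] j6 -10.2
shift [ 5.025e-01 -5.530e-01 -5.000e-04] turn [  0.    -0.   104.03] j6 -10.2
```

```bash
python3 -m jog '[[1,0.365,-0.224,-0.02,0,0,-5],[1,0.365,-0.224,-0.02,0,0,-10],[1,0.365,-0.224,-0.02,0,0,-10],[1,0.365,-0.224,-0.02,0,0,-10],[1,0.365,-0.224,-0.02,0,0,-10],[1,0.365,-0.224,-0.02,0,0,-10],[1,0.365,-0.224,-0.02,0,0,-10],[1,0.504,-0.553,-0.02,0,0,-10],[1,0.504,-0.553,-0.02,0,0,-10],[1,0.504,-0.553,-0.02,0,0,-10],[1,0.504,-0.553,-0.02,0,0,-10],[1,0.504,-0.553,-0.02,0,0,-10],[1,0.504,-0.553,-0.02,0,0,-10],[1,0.504,-0.553,-0.02,0,0,-10],[1,0.504,-0.553,-0.02,0,0,-10]]'
python3 - <<'E'
from h import *
s=bot.read_state();print(s["time_s"],s["position"],s["force"])
p,d,W=grab("wrist"); cv2.imwrite("pics/w1.png",p)
hsv=cv2.cvtColor(p,cv2.COLOR_BGR2HSV); H,S,V=[hsv[...,k].astype(int) for k in range(3)]
bl=(H>95)&(H<125)&(S>100)
m=near(W,.5065,.0534,.06)&(W[...,2]>.055)&(W[...,2]<.075)&~bl
print("module",rect(W,big(m)))
print("brass",rect(W,near(W,.5065,.0534,.06)&(H>15)&(H<32)&(S>90)&(W[...,2]>.05)&(W[...,2]<.075)))
print("walls",rect(W,near(W,.5065,.0534,.08)&(W[...,2]>.065)&(W[...,2]<.078)&bl))
E
```

```text
time_s: 2.88
position: [0.5064, 0.052, 0.2536]
tcp_rot: [[0.913, 0.408, -0.0], [0.408, -0.913, -0.001], [-0.0, 0.001, -1.0]]
force: [0.2, -0.2, 1.3]
opening: 0.997
grasp_force: 0.0
2.875 [0.50640323 0.05195276 0.25356465] [ 0.22296494 -0.17336688  1.29465541]
module {'c': (506.3, 52.2), 'wh': (67.6, 56.1), 'a': 24.2, 'z': 62.9, 'n': 2512}
brass {'c': (530.0, 62.3), 'wh': (7.5, 42.6), 'a': 24.6, 'z': 63.2, 'n': 227}
walls {'c': (504.8, 52.4), 'wh': (97.2, 55.8), 'a': 23.9, 'z': 68.1, 'n': 929}
```

View pics/w1.png

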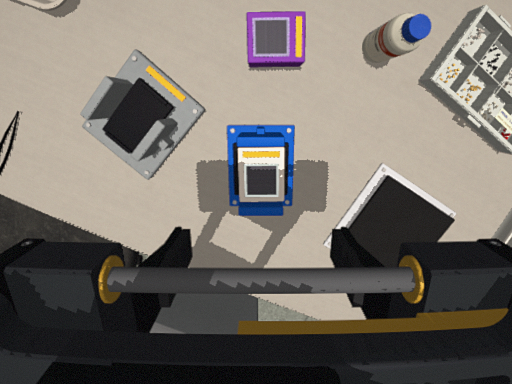

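The wrist view shows the module at (262,170), square between the fingers, and its measured pose matches the top view. I descend straight down and grip.

```bash
python3 -m jog '[[1,0,0,0.04,0,0,0],[1,0,0,0.08,0,0,0],[1,0,0,0.12,0,0,0],[1,0,0,0.155,0,0,0],[1,0,0,0.18,0,0,0],[1,0,0,0.195,0,0,0],[1,0,0,0.205,0,0,0],[1,0,0,0.2085,0,0,0],[1,0,0,0.2085,0,0,0],[1,0,0,0.2085,0,0,0]]'
python3 -m jog '[[0.7,0,0,0,0,0,0],[0.66,0,0,0,0,0,0],[0.62,0,0,0,0,0,0],[0.5,0,0,0,0,0,0],[0.4,0,0,0,0,0,0],[0.3,0,0,0,0,0,0],[0.3,0,0,0,0,0,0]]'
```

```text
time_s: 4.18
position: [0.5069, 0.0524, 0.0457]
tcp_rot: [[0.913, 0.407, 0.001], [0.407, -0.913, -0.0], [0.001, 0.001, -1.0]]
force: [0.2, -0.7, 0.0]
opening: 1.0
grasp_force: 0.0
time_s: 5.05
position: [0.5065, 0.0523, 0.0451]
tcp_rot: [[0.913, 0.407, 0.0], [0.407, -0.913, -0.0], [0.0, 0.0, -1.0]]
force: [-0.2, -1.0, 1.3]
opening: 0.643
grasp_force: 30.0
```

```bash
python3 -m jog '[[0.3,0,0,-0.004,0,0,0],[0.3,0,0,-0.012,0,0,0],[0.3,0,0,-0.025,0,0,0],[0.3,0,0,-0.045,0,0,0],[0.3,0,0,-0.065,0,0,0],[0.3,0,0,-0.085,0,0,0],[0.3,0,0,-0.1,0,0,0],[0.3,0,0,-0.11,0,0,0],[0.3,-0.007,0.015,-0.11,0,0,3],[0.3,-0.02,0.041,-0.11,0,0,9],[0.3,-0.034,0.07,-0.11,0,0,15],[0.3,-0.048,0.099,-0.11,0,0,21],[0.3,-0.062,0.127,-0.11,0,0,27],[0.3,-0.076,0.156,-0.11,0,0,33],[0.3,-0.088,0.18,-0.11,0,0,38],[0.3,-0.094,0.193,-0.11,0,0,41],[0.3,-0.096,0.197,-0.11,0,0,42],[0.3,-0.096,0.197,-0.11,0,0,42],[0.3,-0.096,0.197,-0.11,0,0,42]]'
python3 - <<'E'
from h import *
p,d,W=grab("wrist"); cv2.imwrite("pics/w2.png",p)
s=bot.read_state();print(s["time_s"],s["position"],s["force"],s["grasp_force"])
p,d,W=grab("top")
z=W[...,2]
print("park",rect(W,big(near(W,.499,-.166,.12)&(z>.015)&(z<.035))))
E
```

```text
time_s: 7.42
position: [0.4987, -0.1657, 0.1549]
tcp_rot: [[0.952, -0.307, -0.001], [-0.307, -0.952, 0.001], [-0.001, -0.0, -1.0]]
force: [-0.7, 0.3, -2.4]
opening: 0.642
grasp_force: 30.0
7.475 [ 0.49881438 -0.16568796  0.15500728] [ 0.26693359  0.14496152 -3.06808386] 29.95621574576944
park {'c': (499.7, -165.5), 'wh': (130.4, 132.2), 'a': 82.4, 'z': 22.8, 'n': 765}
```

View pics/w2.png

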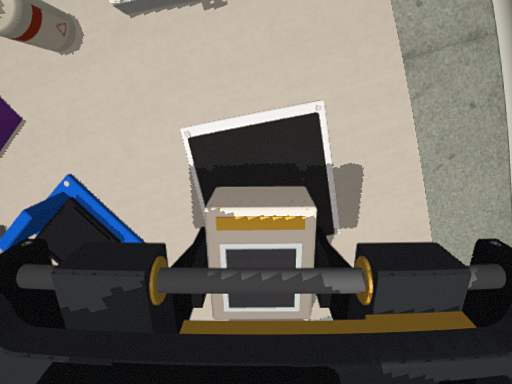

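The module is held level over the centre of the black plate, with its window at about (262,275). I lower it and creep the last millimetres.

```bash
python3 -m jog '[[0.3,0,0,0.012,0,0,0],[0.3,0,0,0.032,0,0,0],[0.3,0,0,0.055,0,0,0],[0.3,0,0,0.075,0,0,0],[0.3,0,0,0.09,0,0,0],[0.3,0,0,0.1,0,0,0],[0.3,0,0,0.105,0,0,0],[0.3,0,0,0.107,0,0,0],[0.3,0,0,0.1085,0,0,0],[0.3,0,0,0.1085,0,0,0],[0.3,0,0,0.1085,0,0,0]]'; python3 -c "
from h import *
for i in range(3): viewer.capture('top'); s=bot.read_state(); print(s['position'],s['force'])"
```

```text
time_s: 8.9
position: [0.4992, -0.1668, 0.0469]
tcp_rot: [[0.951, -0.309, 0.001], [-0.309, -0.951, -0.0], [0.001, 0.0, -1.0]]
force: [0.8, -0.0, -3.2]
opening: 0.637
grasp_force: 30.0
[ 0.49913323 -0.16680288  0.04683904] [ 0.51088312 -0.40099291 -2.29141791]
[ 0.49911189 -0.16678534  0.04678703] [-0.16824261 -0.23572596 -3.54969902]
[ 0.49908595 -0.16672509  0.04673015] [-0.48564732  0.7518576  -3.12156543]
```

```bash
python3 -m jog '[[0.3,0,0,0.0008,0,0,0],[0.3,0,0,0.0016,0,0,0],[0.3,0,0,0.0024,0,0,0],[0.3,0,0,0.003,0,0,0],[0.3,0,0,0.003,0,0,0],[0.3,0,0,0.003,0,0,0],[0.3,0,0,0.003,0,0,0]]'
```

```text
time_s: 9.93
position: [0.499, -0.1667, 0.0437]
tcp_rot: [[0.951, -0.309, 0.0], [-0.309, -0.951, -0.0], [0.0, 0.0, -1.0]]
force: [-1.1, 1.0, 2.9]
opening: 0.64
grasp_force: 30.0
```

```bash
python3 -m jog '[[0.3,0,0,-0.0012,0,0,0],[0.3,0,0,-0.0012,0,0,0],[0.7,0,0,-0.0012,0,0,0],[0.8,0,0,-0.0012,0,0,0],[0.9,0,0,-0.0012,0,0,0],[1,0,0,-0.0012,0,0,0],[1,0,0,-0.0012,0,0,0],[1,0,0,-0.0012,0,0,0],[1,0,0,-0.0012,0,0,0]]'
python3 -m jog '[[1,0,0,-0.01,0,0,0],[1,0,0,-0.03,0,0,0],[1,0,0,-0.06,0,0,0],[1,0,0,-0.09,0,0,0],[1,0,0,-0.12,0,0,0],[1,0,0,-0.15,0,0,0],[1,0,0,-0.17,0,0,0],[1,0,0,-0.18,0,0,0],[1,0,0,-0.18,0,0,0],[1,0,0,-0.18,0,0,0]]'
python3 - <<'E'
from h import *
s=bot.read_state();print(s["time_s"],s["position"],s["force"],s["joint_positions"])
p,d,W=grab("wrist"); cv2.imwrite("pics/w3.png",p)
hsv=cv2.cvtColor(p,cv2.COLOR_BGR2HSV); H,S,V=[hsv[...,k].astype(int) for k in range(3)]
z=W[...,2];n=near(W,.499,-.1667,.06)
m=rect(W,big(n&(z>.055)&(z<.075)));print("module",m)
print("brass",rect(W,n&(H>15)&(H<32)&(S>90)&(z>.05)&(z<.075)))
E
```

```text
time_s: 11.05
position: [0.499, -0.1667, 0.0448]
tcp_rot: [[0.951, -0.309, 0.0], [-0.309, -0.951, -0.0], [0.0, 0.0, -1.0]]
force: [0.2, -0.3, 0.7]
opening: 0.999
grasp_force: 0.0
time_s: 12.3
position: [0.4984, -0.1664, 0.224]
tcp_rot: [[0.951, -0.309, -0.002], [-0.309, -0.951, 0.001], [-0.002, -0.0, -1.0]]
force: [1.3, 0.2, -0.2]
opening: 0.997
grasp_force: 0.0
12.3 [ 0.49835552 -0.16636653  0.22397663] [ 1.31736655  0.17230838 -0.23836163] [-3.06567751e+01  2.33385513e+01  9.68624827e+01 -1.38169340e-03
  5.99054662e+01  7.73182432e+01]
module {'c': (498.6, -166.5), 'wh': (56.0, 68.6), 'a': 72.5, 'z': 62.9, 'n': 2960}
brass {'c': (523.0, -174.7), 'wh': (43.4, 7.2), 'a': 71.8, 'z': 63.2, 'n': 253}
```

View pics/w3.png

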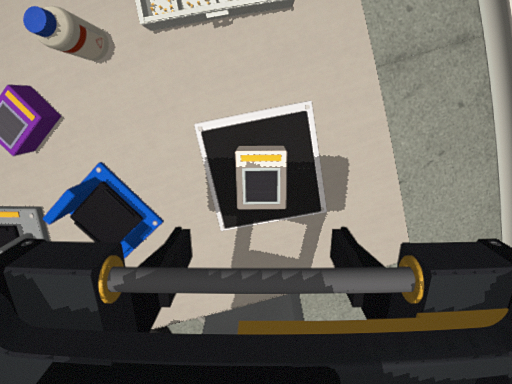

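The module is standing upright on the plate at (261,178) and has been let go. I turn 90° and take it by the long sides.

```bash
python3 -m jog '[[1,0,0,0,0,0,-6],[1,0,0,0,0,0,-16],[1,0,0,0,0,0,-26],[1,0,0,0,0,0,-36],[1,0,0,0,0,0,-46],[1,0,0,0,0,0,-56],[1,0,0,0,0,0,-66],[1,0,0,0,0,0,-76],[1,0,0,0,0,0,-84],[1,0,0,0,0,0,-90],[1,0,0,0.03,0,0,-90],[1,0,0,0.06,0,0,-90],[1,0,0,0.085,0,0,-90],[1,0,0,0.1,0,0,-90],[1,0,0,0.1,0,0,-90],[1,0,0,0.1,0,0,-90]]'
python3 - <<'E'
from h import *
s=bot.read_state();print(s["time_s"],s["position"],s["joint_positions"])
p,d,W=grab("wrist"); cv2.imwrite("pics/w4.png",p)
z=W[...,2];n=near(W,.499,-.1667,.06)
m=rect(W,big(n&(z>.055)&(z<.075)));print("module",m)
E
```

```text
time_s: 14.35
position: [0.4995, -0.167, 0.1253]
tcp_rot: [[0.309, 0.951, 0.001], [0.951, -0.309, -0.001], [-0.0, 0.001, -1.0]]
force: [-0.6, -1.2, 0.2]
opening: 1.0
grasp_force: 0.0
14.35 [ 0.49949109 -0.16698053  0.12526768] [-3.06521766e+01  3.19202959e+01  1.01905154e+02  9.10487568e-04
  4.61063259e+01 -1.26802807e+01]
module {'c': (498.4, -166.6), 'wh': (56.5, 68.1), 'a': 72.5, 'z': 62.9, 'n': 5816}
```

View pics/w4.png

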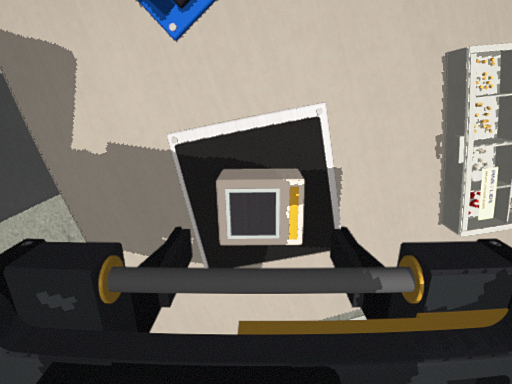

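The module is at (260,210), centred between the fingers with 9 mm to spare on each side. I descend and grip.

```bash
python3 -m jog '[[1,0,0,0.015,0,0,0],[1,0,0,0.03,0,0,0],[1,0,0,0.05,0,0,0],[1,0,0,0.065,0,0,0],[1,0,0,0.075,0,0,0],[1,0,0,0.079,0,0,0],[1,0,0,0.079,0,0,0],[1,0,0,0.079,0,0,0],[0.84,0,0,0.079,0,0,0],[0.8,0,0,0.079,0,0,0],[0.77,0,0,0.079,0,0,0],[0.7,0,0,0.079,0,0,0],[0.5,0,0,0.079,0,0,0],[0.4,0,0,0.079,0,0,0],[0.4,0,0,0.079,0,0,0]]'
python3 -m jog '[[0.4,0,0,-0.004,0,0,0],[0.4,0,0,-0.012,0,0,0],[0.4,0,0,-0.025,0,0,0],[0.4,0,0,-0.045,0,0,0],[0.4,0,0,-0.07,0,0,0],[0.4,0,0,-0.095,0,0,0],[0.4,0,0,-0.115,0,0,0],[0.4,0,0,-0.125,0,0,0],[0.4,0,0,-0.13,0,0,0],[0.4,0,0,-0.13,0,0,0],[0.4,0,0,-0.13,0,0,0]]'
python3 - <<'E'
from h import *
go([.5037,.2283,.175],-17.7)
go([.49,.19,.175],-17.7)
E
```

```text
time_s: 16.27
position: [0.4991, -0.1668, 0.0459]
tcp_rot: [[0.309, 0.951, 0.0], [0.951, -0.309, -0.0], [-0.0, 0.0, -1.0]]
force: [0.1, 0.3, 1.5]
opening: 0.779
grasp_force: 30.0
time_s: 17.65
position: [0.4985, -0.1664, 0.175]
tcp_rot: [[0.309, 0.951, -0.001], [0.951, -0.309, 0.001], [0.0, -0.002, -1.0]]
force: [-1.1, -0.9, -2.4]
opening: 0.781
grasp_force: 30.0
shift [ 0.3771 -0.1169  0.0004] turn [-0.09 -0.02 -0.27] j6 -12.7
shift [ 0.3771 -0.1169  0.0004] turn [-3.0000e-02  1.5000e-01  1.7973e+02] j6 -12.7
shift [ 3.364e-01 -1.181e-01  3.000e-04] turn [-0.09 -0.02 -0.27] j6 -12.7
shift [ 3.364e-01 -1.181e-01  3.000e-04] turn [-3.0000e-02  1.5000e-01  1.7973e+02] j6 -12.7
```

```bash
python3 -m jog '[[0.4,0.01,-0.004,0,0,0,0],[0.4,0.035,-0.014,0,0,0,0],[0.4,0.07,-0.028,0,0,0,0],[0.4,0.105,-0.042,0,0,0,0],[0.4,0.14,-0.058,0,0,0,0],[0.4,0.175,-0.073,0,0,0,0],[0.4,0.21,-0.088,0,0,0,0],[0.4,0.24,-0.1,0,0,0,0],[0.4,0.26,-0.112,0,0,0,0],[0.4,0.27,-0.117,0,0,0,0],[0.4,0.27,-0.117,0,0,0,0],[0.4,0.27,-0.117,0,0,0,0]]'
python3 - <<'E'
from h import *
s=bot.read_state();print(s["time_s"],s["position"],s["joint_positions"])
p,d,W=grab("wrist"); cv2.imwrite("pics/w5.png",p); np.savez("/tmp/w5.npz",p=p,W=W)
hsv=cv2.cvtColor(p,cv2.COLOR_BGR2HSV); H,S,V=[hsv[...,k].astype(int) for k in range(3)]
z=W[...,2];n=near(W,.5037,.2283,.1)
print("all",rect(W,big(n&(z>.006)&(z<.078))))
print("fences",rect(W,n&(z>.064)&(z<.076)))
print("plate",rect(W,big(n&(z>.022)&(z<.036)&(V<70))))
print("brass",rect(W,n&(H>15)&(H<32)&(S>90)&(z>.005)&(z<.03)))
go([.5037,.2283,.175],-17.7)
E
```

```text
time_s: 19.15
position: [0.4713, 0.1256, 0.1757]
tcp_rot: [[0.309, 0.951, 0.0], [0.951, -0.309, -0.0], [-0.0, 0.0, -1.0]]
force: [0.2, -0.1, -2.8]
opening: 0.777
grasp_force: 30.0
19.15 [0.47125819 0.12564986 0.17571369] [ 1.78634042e+00  2.47670071e+01  1.04919350e+02 -2.56640545e-02
  5.03049496e+01  1.98068181e+01]
all {'c': (502.5, 225.9), 'wh': (116.3, 130.8), 'a': 72.6, 'z': 25.6, 'n': 14696}
fences {'c': (501.9, 226.1), 'wh': (85.4, 55.7), 'a': 72.0, 'z': 68.1, 'n': 2059}
plate {'c': (502.2, 225.9), 'wh': (55.6, 85.0), 'a': 71.8, 'z': 26.5, 'n': 5170}
brass {'c': (556.8, 208.2), 'wh': (59.7, 9.1), 'a': 72.4, 'z': 14.2, 'n': 521}
shift [ 0.1078 -0.001   0.0007] turn [ 0.01  0.01 -0.33] j6 19.8
shift [ 0.1078 -0.001   0.0007] turn [ 1.0000e-02 -2.0000e-02  1.7967e+02] j6 19.8
```

View pics/w5.png

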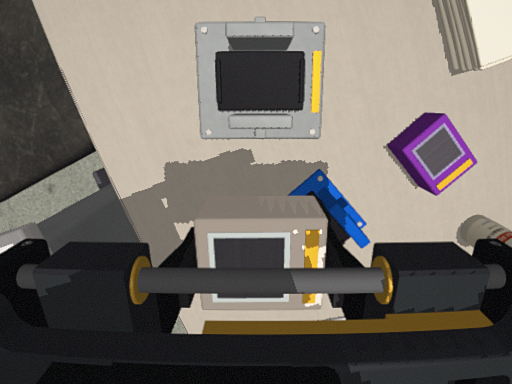

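The nest plate is centred at about (260,80) with its brass strip on the right, the same side as the module's strip. I move above it and check again.

```bash
python3 -m jog '[[0.4,0.008,0,0,0,0,0],[0.4,0.025,0,0,0,0,0],[0.4,0.05,-0.001,0,0,0,0],[0.4,0.075,-0.001,0,0,0,0],[0.4,0.093,-0.0016,0,0,0,0],[0.4,0.102,-0.0016,0,0,0,0],[0.4,0.105,-0.0016,0,0,0,0],[0.4,0.105,-0.0016,0.01,0,0,0],[0.4,0.105,-0.0016,0.025,0,0,0],[0.4,0.105,-0.0016,0.04,0,0,0],[0.4,0.105,-0.0016,0.047,0,0,0],[0.4,0.105,-0.0016,0.05,0,0,0],[0.4,0.105,-0.0016,0.05,0,0,0],[0.4,0.105,-0.0016,0.05,0,0,0]]'
python3 - <<'E'
from h import *
s=bot.read_state();print(s["time_s"],s["position"])
p,d,W=grab("wrist"); cv2.imwrite("pics/w6.png",p); T=np.r_[s["position"]]; M=s["tcp_rot"]
L=(W-T)@M   # tool frame
z=W[...,2]
n=near(W,.5022,.226,.1)
for nm,m in (("fence top",big(n&(z>.064)&(z<.076)&(L[...,0]>.02))),("module top",big(n&(z>.13)&(z<.16)&(abs(L[...,1])<.036)&(abs(L[...,0])<.04))),("plate",n&(z>.022)&(z<.032))):
    q=L[m]*1000; print(nm,len(q),np.round(np.percentile(q,[1,50,99],axis=0),1).tolist())
E
```

```text
time_s: 20.95
position: [0.5023, 0.2267, 0.1262]
tcp_rot: [[0.309, 0.951, 0.001], [0.951, -0.309, 0.0], [0.001, 0.001, -1.0]]
force: [-0.4, -0.8, -2.5]
opening: 0.78
grasp_force: 30.0
20.95 [0.50230141 0.22673216 0.12617629]
fence top 1276 [[30.1, -27.2, 56.5], [36.7, -0.1, 58.0], [42.2, 27.1, 61.4]]
module top 7892 [[0.3, -35.1, -26.4], [16.4, -0.5, -16.8], [28.1, 34.3, -4.8]]
plate 2020 [[3.4, -42.1, 94.5], [13.2, -0.4, 99.7], [42.2, 42.0, 103.3]]
```

View pics/w6.png

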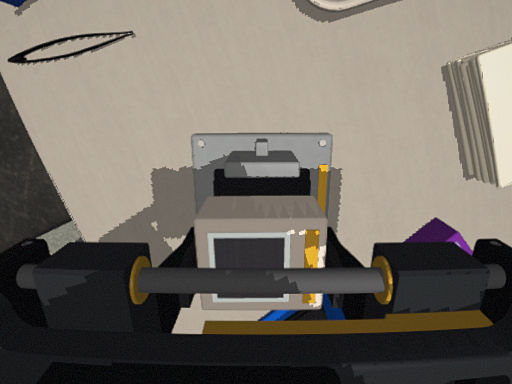

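The fence's inner face measures +30 mm in tool x, so the nest is offset −0.8 mm. I apply that and descend.

```bash
python3 -m jog '[[0.4,-0.0008,0,0.002,0,0,0],[0.4,-0.0008,0,0.01,0,0,0],[0.4,-0.0008,0,0.02,0,0,0],[0.4,-0.0008,0,0.028,0,0,0],[0.4,-0.0008,0,0.034,0,0,0],[0.4,-0.0008,0,0.04,0,0,0],[0.4,-0.0008,0,0.046,0,0,0],[0.4,-0.0008,0,0.05,0,0,0],[0.4,-0.0008,0,0.05,0,0,0],[0.4,-0.0008,0,0.05,0,0,0]]'
python3 - <<'E'
from h import *
s=bot.read_state()
p,d,W=grab("wrist"); T=s["position"]; M=s["tcp_rot"]
L=(W-T)@M; z=W[...,2]; n=near(W,.5022,.226,.1)
q=L[big(n&(z>.064)&(z<.074)&(L[...,0]>.0285))]*1000; print(len(q),np.round(np.percentile(q,[1,50,99],axis=0),1).tolist(),s["force"],s["moment"])
E
```

```text
time_s: 22.25
position: [0.5018, 0.2259, 0.0759]
tcp_rot: [[0.309, 0.951, 0.0], [0.951, -0.309, 0.0], [0.0, 0.0, -1.0]]
force: [0.0, -0.1, -2.4]
opening: 0.778
grasp_force: 30.0
2061 [[31.5, -26.9, 6.3], [37.8, 0.1, 7.8], [43.2, 27.2, 11.3]] [ 0.01898837 -0.09404188 -2.42054886] [-0.02589292 -0.08577622 -0.05060265]
```

```bash
python3 -m jog '[[0.4,0,0,0.004,0,0,0],[0.4,0,0,0.01,0,0,0],[0.4,0,0,0.016,0,0,0],[0.4,0,0,0.02,0,0,0],[0.4,0,0,0.022,0,0,0],[0.4,0,0,0.023,0,0,0],[0.4,0,0,0.024,0,0,0],[0.4,0,0,0.025,0,0,0],[0.4,0,0,0.025,0,0,0],[0.4,0,0,0.025,0,0,0]]'
python3 -m jog '[[0.4,0,0,0.0008,0,0,0],[0.4,0,0,0.0016,0,0,0],[0.4,0,0,0.002,0,0,0],[0.4,0,0,0.002,0,0,0],[0.4,0,0,0.002,0,0,0]]'
```

```text
time_s: 23.55
position: [0.5017, 0.2259, 0.0508]
tcp_rot: [[0.309, 0.951, 0.0], [0.951, -0.309, 0.0], [0.0, 0.0, -1.0]]
force: [1.1, -0.3, -2.6]
opening: 0.776
grasp_force: 30.0
time_s: 24.18
position: [0.5017, 0.2259, 0.049]
tcp_rot: [[0.309, 0.951, 0.0], [0.951, -0.309, 0.0], [0.0, 0.0, -1.0]]
force: [-1.8, 0.4, 2.5]
opening: 0.782
grasp_force: 30.0
```

Contact is made: the force went from −2.6 to +2.5 N. I ease up slightly, let go and retreat.

```bash
python3 -m jog '[[0.4,0,0,-0.0006,0,0,0],[0.4,0,0,-0.0006,0,0,0],[0.82,0,0,-0.0006,0,0,0],[0.88,0,0,-0.0006,0,0,0],[0.95,0,0,-0.0006,0,0,0],[1,0,0,-0.0006,0,0,0],[1,0,0,-0.0006,0,0,0],[1,0,0,-0.0006,0,0,0],[1,0,0,-0.0006,0,0,0]]'
python3 -m jog '[[1,0,0,-0.008,0,0,0],[1,0,0,-0.02,0,0,0],[1,0,0,-0.04,0,0,0],[1,0,0,-0.065,0,0,0],[1,0,0,-0.095,0,0,0],[1,0,0,-0.125,0,0,0],[1,0,0,-0.15,0,0,0],[1,0,0,-0.165,0,0,0],[1,0,0,-0.17,0,0,0],[1,0,0,-0.17,0,0,0],[1,0,0,-0.17,0,0,0]]'
python3 - <<'E'
from h import *
p,d,W=grab("wrist"); cv2.imwrite("pics/w7.png",p)
hsv=cv2.cvtColor(p,cv2.COLOR_BGR2HSV); H,S,V=[hsv[...,k].astype(int) for k in range(3)]
z=W[...,2];n=near(W,.502,.226,.1)
s=bot.read_state(); q=(W-s["position"])@s["tcp_rot"]
print("module",rect(W,big(n&(z>.062)&(z<.075)&(abs(q[...,0])<.0295))))
print("nest",rect(W,n&(z>.062)&(z<.075)))
print("brass m",rect(W,n&(H>15)&(H<32)&(S>90)&(z>.05)),"nest",rect(W,n&(H>15)&(H<32)&(S>90)&(z<.03)))
E
```

```text
time_s: 25.3
position: [0.5017, 0.2258, 0.0494]
tcp_rot: [[0.309, 0.951, 0.0], [0.951, -0.309, 0.0], [0.0, 0.0, -1.0]]
force: [0.5, 0.3, -0.0]
opening: 1.003
grasp_force: 0.0
time_s: 26.68
position: [0.501, 0.2257, 0.2183]
tcp_rot: [[0.309, 0.951, -0.002], [0.951, -0.309, -0.0], [-0.001, -0.002, -1.0]]
force: [-0.6, -0.1, -0.4]
opening: 0.998
grasp_force: 0.0
module {'c': (500.9, 226.2), 'wh': (56.1, 68.2), 'a': 72.2, 'z': 66.9, 'n': 3138}
nest {'c': (501.0, 226.5), 'wh': (86.0, 68.3), 'a': 72.1, 'z': 67.2, 'n': 4372}
brass m {'c': (501.9, 233.3), 'wh': (59.6, 169.1), 'a': 72.0, 'z': 302.5, 'n': 5765} nest {'c': (556.6, 208.3), 'wh': (60.6, 8.8), 'a': 72.1, 'z': 14.1, 'n': 322}
```

View pics/w7.png

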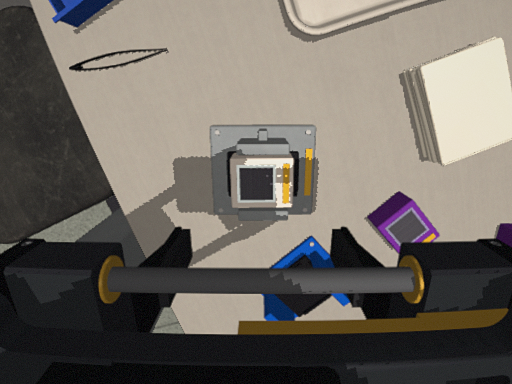

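The module is seated flat in the nest at (264,182). Its top reads z = 66.9 mm, which matches 68 mm after the depth camera's usual −1 mm bias. It is centred and square, and both brass strips are on the right.

```bash
python3 -c "
from rig import workorder; print(workorder.hand_in())"
```

```text
the job is handed in; nothing more can be done
None
```

The module is in the test nest, flat, released and centred to within 1 mm by the wrist camera, with its brass strip at the nest's brass-strip end; it was regripped on the parking plate on the way, and I handed the job in at about 27 s (no verdict was returned).

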